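# Prop up a drum-lacing stand and hold it upright

### The job

The drum-lacing stand has slumped forward onto its rest. While it still lies there, flip its kickstand over the centre so that the leg snaps fully down; then bring the frame upright until the kickstand stands on the board, without tipping it past upright, and keep hold of the frame with the gripper so the drum cannot pull it over again. Finish while still holding it upright: do not let go, and leave the loose things around it where they are.

Things in the scene. Friction and masses are not known exactly. Their poses are not given: they have to be found in the camera images.
- stand: fixed wooden board, 270 (x) x 380 (y) x 20 mm; origin on the table under the middle of the frame (board spans x -165 to +105, y -190 to +190 mm). x runs along the frame's hinge and top rail; the drum hangs on the +y side, the kickstand swings on the -y side; z up. A 24 mm tall rest block on the board at y +152 mm supports the slumped drum. Place and yaw vary.
- frame: wooden frame: two uprights 245 mm tall, outer faces at x +-74 mm, crossbar, top rail, and on the +y side a hub with a dark drum (110 mm across, y +22 to +145 mm, axis 115 mm above the hinge). About 0.9 kg, overhanging to +y, so it falls back that way unless held (1 to 4 N at the rail). Origin midway along the foot hinge; axes as the stand's when upright.
- lean (a joint): frame's free-moving hinge at its foot, about the stand's x: 0 rad = upright; negative = leaning to the drum (+y) side, -0.32 = slumped on the rest (the start and stop); positive = tipped to the kickstand (-y) side, free to +0.40 if the kickstand is up. Fully down, the kickstand's foot meets the board at about 0.00 and stops the frame.
- foot_hinge (a point): point on the frame's hinge axis, midway along it, 35 mm above the table; fixed to the board.
- rail (a point): middle of the frame's round top rail (20 mm thick, 148 mm long, along the frame's x, free on all sides), 240 mm from the foot hinge.
- kickstand (a joint): kickstand's hinge, about the frame's x: 0 rad = stowed, leg pointing up, 0.70 rad off the uprights towards -y; grows as it swings out to -y and down; 2.62 = fully down at its stop, leg about parallel to the uprights. An over-centre spring drives it to the nearer end (balance near 1.3; up to 3 N at the toe): past 1.6 it snaps down by itself. Frame slumped, the toe then hangs about 45 mm over the table.
- pivot (a point): point on the kickstand's hinge axis, in the plane in which the middle of the toe bar swings: in the frame's axes 120 mm to -x, 75 mm to -y and 100 mm up from the foot hinge; moves with the frame. The hinge is carried by a steel bracket that sticks out to -y from the -x upright.
- toe (a point): middle of the kickstand's toe, a round rubber bar 14 mm thick, 66 mm long, parallel to the frame's x, at the end of the steel leg, 110 mm from the pivot. The leg (11 mm thick) runs just outside the bracket on the frame's -x side; the bar sticks out from it to -x, away from the frame, free on all sides, its middle 35 mm from the leg.
- dowel: a loose upright wooden tuning dowel, 28 mm across, 55 mm tall, standing on the stand's board beside the frame; origin at the centre of its underside. Bystander.
- hoop: a loose brass hoop, 52 mm across, 10 mm tall, lying on the stand's board; origin at the centre of its underside. Bystander.
- mallet: a small wooden-handled hammer lying on the table beyond the kickstand side of the board. Bystander.
- blank: an unskinned red-brown drum shell, 100 mm across, 130 mm tall, standing on the table beyond the drum side of the board. Bystander.
- tin: a plain aluminium tin, 66 mm across, 85 mm tall, standing on the table beyond the drum side of the board. Bystander.
- awl: a wooden-handled awl lying on the table beyond the board's far edge. Bystander.

How it is judged:
By the outcome, as a careful person would: the job done as asked, in the order asked, and still so for the second after the job is handed in, while the arm keeps its last pose, push and grip.
It also fails if it takes over 40 s, if anything falls off the work surface, if the arm or the gripper's body presses on something with over 40 N, if the wrist force passes 120 N, or if a joint passes its speed limit or range.

### The arm

A 7-joint arm with a two-finger parallel gripper is mounted at the origin on the work surface. World frame = base frame: x ahead of the robot, y to its left, z up, the work surface at z = 0. Lengths are in m, angles in rad, forces in N, time in s.
With the tool pointing down it reaches from about 0.425 to 0.95 m from the base axis. Payload 4.7 kg.
Tool frame: the origin (TCP) lies between the finger pads; the fingertips stand 25 mm ahead of it and the grasp point (between the pads) lies 6 mm ahead of it; x points along the fingers, z is the direction in which the jaws open and shut, and the axes are right-handed (so a half turn about x gives the same grasp; the last joint's range is limited). The gripper opens to 85 mm and grips with 20 to 120 N. Pads are 22 mm wide; open, the fingers measure 114 mm over their backs; the gripper's body (76 mm by 85 mm) begins 54 mm behind the grasp point. The pads swing forward as they close: fully open they stand 13 mm farther back than shut.
Start: joints at [-1.34, 0.469, -0.049, 1.532, 0.024, 1.141, -0.082], TCP at [0.173, 0.652, 0.256] pointing down, gripper open.
Joint ranges: [-2.59, 2.59], [-0.33, 1.99], [-1.39, 1.29], [0.1, 2.45], [-1.04, 4.18], [0.21, 1.99], [-2.66, 2.66]. Speed limits (rad/s): [2.57, 2.57, 3.14, 3.14, 3.14, 3.14, 3.14].

### API

Orientations are given as a 3x3 rotation matrix whose columns are the frame's x, y, z axes.
In Python, from rig import * gives the robot as it stands. Calls block until the motion is done:
- movep(position, orientation): joint-space move of the TCP to a pose.
- move_l(position, attitude=None, feed=0.15, until_force=None): straight line of the TCP; attitude=None keeps the orientation; feed is the mean speed in m/s. With until_force (N) it stops when the force on the tool has changed by that much, and returns True; else False.
- move_joints(angles): joint-space move.
- command_gripper(opening, newtons=None): finger opening in m; newtons is the grip in N (None keeps the last); returns when the fingers have stopped.
- sleep(seconds).
- inverse_kinematics(position, orientation): joint angles nearest the present ones, or None.
- sense(): the state.
- camera(name): name is "side" or "top" or "wrist"; returns (picture, depth): 480x640x3 uint8, red, green, blue; 480x640 float32, m along the optical axis (not along the pixel's ray), 0 where there is no reading.
- camera_params(name): a dict with "K" (3x3 intrinsics, pixels), "position" and "rotation" of the camera in the world; the wrist camera has in their place "tool_from_camera" (4x4, takes a point from camera to tool coordinates, whose origin is the TCP and whose axes are the tool frame's). Camera axes: x right, y down, z forward; pixel columns grow to the right and rows downward; lengths in m; the calibration is good to about 2 mm. A picture is of the moment at which its call begins: read the wrist's pose just before it. camera_params takes no time and is no camera call.
A pose or a line that the arm cannot do raises Unreachable and nothing moves.
- finish_job(): hands the job in, once; it reports no verdict.
The state is a dict: "time_s": time; "joint_pos": joint angles; "qd": joint speeds; "joint_efforts": joint torques, N m; "position": TCP position; "tcp_rot": TCP orientation; "wrist_force": force on the tool from outside, world axes, zero at the start; "ft_torque": the same for the moment, N m; "finger_gap": finger opening in m.
Only numpy, scipy, OpenCV 4.12 (cv2) and the standard library are available. Lean on these libraries where they do the work, as an engineer would, in place of code of your own. Each camera call takes 0.05 s, during which the arm holds its last target. There are 200 camera calls.

## Working session

There is one attempt and no reset: what is moved stays moved. The work goes in short steps, each a Python script; the robot and the scene stay as the last script left them, time stands still between calls to the robot, and variables do not carry over. Pictures are saved under pics/ and viewed, about 8 in all and at most 12, crops included, and the job is handed in when it is done.

```bash
ls; mkdir -p pics
python3 - <<'E'
from rig import *
import cv2,numpy as np
s=sense();print(s)
for n in("top","side"):
    p,d=camera(n);cv2.imwrite(f"pics/{n}0.png",p[:,:,::-1]);np.savez(f"{n}0.npz",p=p,d=d);print(n,camera_params(n),(d>0).mean())
E
```

```text
pics
{'time_s': 0.0, 'joint_pos': array([-1.33989108,  0.46949401, -0.04862805,  1.53369739,  0.02408437,
        1.1410007 , -0.08229367]), 'qd': array([-2.18566713e-04,  9.70294828e-04, -3.73386475e-04,  2.77266788e-04,
       -1.89359503e-04, -5.63215904e-04,  9.65318264e-05]), 'joint_efforts': array([-2.19225049e-04, -5.10314620e+01, -4.68490762e-02, -2.37708914e+01,
        1.06864420e-02,  7.56390800e-03,  4.00327318e-07]), 'position': array([0.17322924, 0.6518356 , 0.25522456]), 'tcp_rot': array([[-4.73892065e-04, -9.66455721e-01,  2.56832855e-01],
       [-1.95798680e-03,  2.56833288e-01,  9.66453738e-01],
       [-9.99997971e-01, -4.48805814e-05, -2.01401880e-03]]), 'wrist_force': array([ 0.16825369,  0.28353303, -0.1970427 ]), 'ft_torque': array([-0.01495236, -0.00863204, -0.01147406]), 'finger_gap': 0.08522386136970629}
top {'K': array([[530.90290184,   0.        , 324.67940818],
       [  0.        , 530.90290184, 245.53395911],
       [  0.        ,   0.        ,   1.        ]]), 'position': array([0.36705192, 0.03443421, 1.17037728]), 'rotation': array([[-0.04915083, -0.97638691,  0.21036348],
       [-0.99879085,  0.04783446, -0.01134449],
       [ 0.00101399, -0.21066671, -0.97755742]])} 0.9961751302083334
side {'K': array([[450.45068858,   0.        , 322.5064107 ],
       [  0.        , 450.45068858, 240.7833234 ],
       [  0.        ,   0.        ,   1.        ]]), 'position': array([0.27901967, 0.08018466, 1.1608171 ]), 'rotation': array([[-0.18102384, -0.93980556,  0.28982041],
       [-0.98344859,  0.17067354, -0.06082284],
       [ 0.00769697, -0.29603385, -0.95514644]])} 0.995986328125
```

View pics/top0.png

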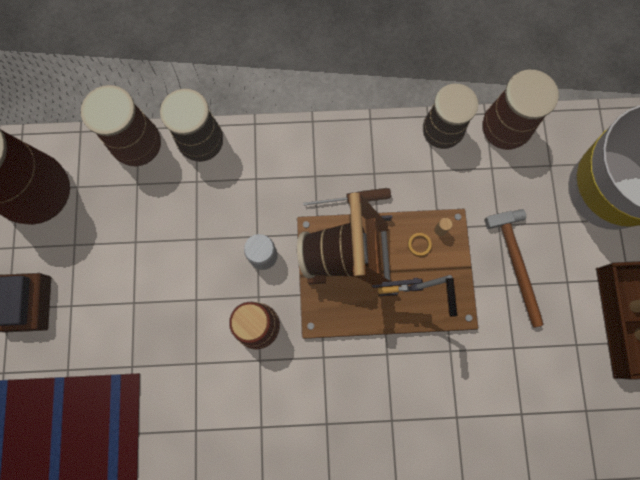

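View pics/side0.png

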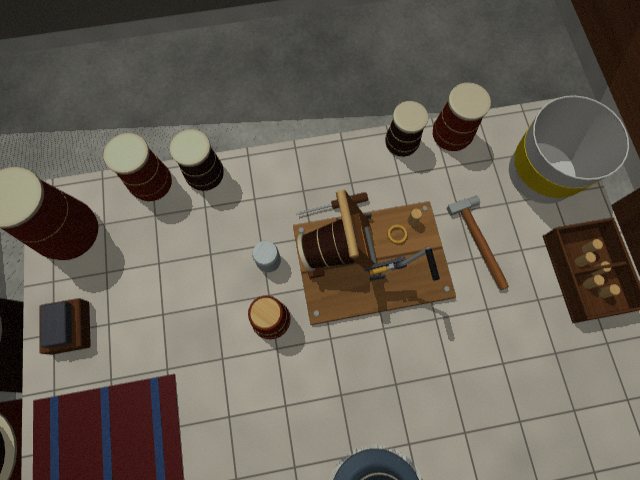

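The top view shows the stand with the board corners near (298,217), (466,209), (477,328) and (302,337). The rail runs (353,196)-(359,272) and the black toe bar sits at about (451,297). Yaw is near 0, with stand +y to image left. The side view agrees.

```bash
cat > h.py <<'E'
import numpy as np,cv2
from rig import *
def cloud(n,d):
    c=camera_params(n);K=c["K"];v,u=np.mgrid[:480,:640]
    P=np.stack([(u-K[0,2])/K[0,0]*d,(v-K[1,2])/K[1,1]*d,d],-1)
    return P@c["rotation"].T+c["position"]
E
python3 - <<'E'
from h import *
for n,box in(("top",(280,190,500,350)),("side",(270,180,480,340))):
    f=np.load(n+"0.npz");W=cloud(n,f["d"]);p=f["p"].astype(int)
    u0,v0,u1,v1=box;w=W[v0:v1,u0:u1].reshape(-1,3);q=p[v0:v1,u0:u1].reshape(-1,3)
    t=w[abs(w[:,2])<.01];print(n,"table z",np.median(t[:,2]))
    m=(abs(w[:,2]-.02)<.006)&(q[:,0]-q[:,2]>25)
    im=np.zeros((480,640),np.uint8);im[v0:v1,u0:u1]=m.reshape(v1-v0,-1)*255
    im=cv2.morphologyEx(im,cv2.MORPH_OPEN,np.ones((3,3)));cs=cv2.findContours(im,0,2)[0]
    c=cv2.convexHull(np.vstack([c for c in cs if cv2.contourArea(c)>100]))[:,0]
    cam=camera_params(n);r=(np.c_[c,np.ones(len(c))]@np.linalg.inv(cam["K"]).T)@cam["rotation"].T
    g=cam["position"]+r*((.02-cam["position"][2])/r[:,2])[:,None]
    R=cv2.minAreaRect((g[:,:2]*1000).astype(np.float32));print("board",R,cv2.boxPoints(R).tolist())
    # rail: highest ; toe: dark & z>0.1
    k=(w[:,2]>.225)&(q[:,0]>110);x=w[k];print("rail",k.sum(),x.mean(0),x.min(0),x.max(0))
    uu,vv=np.meshgrid(np.arange(u0,u1),np.arange(v0,v1))
    k=(q.max(1)<45)&(w[:,2]>.12)&(uu.ravel()>425 if n=="top" else uu.ravel()>420);x=w[k];print("toe",k.sum(),np.median(x,0),x.min(0),x.max(0))
E
```

```text
top table z 0.0012435767209439952
board ((550.26123046875, -108.56019592285156), (269.60198974609375, 379.2932434082031), 0.16347090899944305) [[414.9197082519531, 80.70106506347656], [416.0018615722656, -298.5906677246094], [685.602783203125, -297.82147216796875], [684.5206298828125, 81.47027587890625]]
rail 913 [ 0.56158339 -0.02728152  0.34692626] [ 0.36705192 -0.18971824  0.26083825] [0.65429067 0.03443421 1.17037728]
toe 253 [ 0.46150148 -0.1877226   0.26251956] [ 0.43064342 -0.19427922  0.25461298] [ 0.4936624  -0.18213552  0.2671667 ]
side table z 0.0012512581268674383
board ((550.8710327148438, -111.20176696777344), (270.3592529296875, 379.4696044921875), 0.19797402620315552) [[415.03662109375, 78.0648193359375], [416.3477783203125, -301.4024963378906], [686.7054443359375, -300.4683532714844], [685.394287109375, 78.99896240234375]]
rail 647 [ 0.53681593 -0.01780872  0.39822326] [ 0.27901967 -0.1904812   0.24656145] [0.65443841 0.08018466 1.1608171 ]
toe 205 [ 0.46143578 -0.18943709  0.26193792] [ 0.27901967 -0.19763545  0.2495949 ] [0.49543691 0.08018466 1.1608171 ]
```

The board measures 270 x 379 mm, as specified. The toe predicted from the board pose is (.4605,-.190,.256), and the measured bar top of z .262 less the 7 mm radius agrees within 2 mm. Next: go above the toe and grip the bar.

```bash
cat >> h.py <<'E'
yaw=.0030;C=np.array([.5805,-.1105,0.])
ST=np.array([[np.cos(yaw),-np.sin(yaw),0],[np.sin(yaw),np.cos(yaw),0],[0,0,1]])
def w(p):return C+ST@np.asarray(p,float)
def tool(a):
    "tool down, jaws along stand y, turned with the frame by lean a"
    c,s=np.cos(a),np.sin(a);x=np.array([0,s,-c]);z=np.array([0,c,s])
    return ST@np.c_[x,np.cross(z,x),z]
def fr(p,a):
    c,s=np.cos(a),np.sin(a);return w([p[0],p[1]*c-p[2]*s,.035+p[1]*s+p[2]*c])
def toe(th,r=.110,dx=0):
    "th: kickstand angle, frame slumped"
    p=fr([-.120+dx,-.075,.100],-.32);g=.38+th
    return p+ST@np.array([0,-r*np.sin(g),r*np.cos(g)])
def tcp(p,a):return p-.006*tool(a)[:,0]
E
python3 - <<'E'
from h import *
R=tool(0);t=tcp(toe(0,dx=-.004),0);print("toe",toe(0),"rail",fr([0,0,.24],-.32))
q=sense()
move_l(q["position"]+[0,0,.18],feed=.25)
movep(t+[0,0,.17],R);move_l(t+[0,0,.05],feed=.2)
s=sense();print(s["time_s"],s["position"],s["wrist_force"])
T=np.eye(4);T[:3,:3]=s["tcp_rot"];T[:3,3]=s["position"]
c=camera_params("wrist");p,d=camera("wrist");cv2.imwrite("pics/w1.png",p[:,:,::-1])
M=np.linalg.inv(T@c["tool_from_camera"]);
for P in(toe(0),toe(0,dx=-.033),fr([0,0,.24],-.32)):
    k=c["K"]@(M@np.r_[P,1])[:3];print(k[:2]/k[2])
E
```

```text
toe [ 0.46074215 -0.19139689  0.25566914] rail [ 0.58027351 -0.03500437  0.2628165 ]
4.8333 [ 0.45750435 -0.19144222  0.3126097 ] [-0.47787821 -0.0826766   0.27332288]
[326.58305643 280.92361468]
[326.66144155 221.611398  ]
[578.70428941 466.04218277]
```

View pics/w1.png

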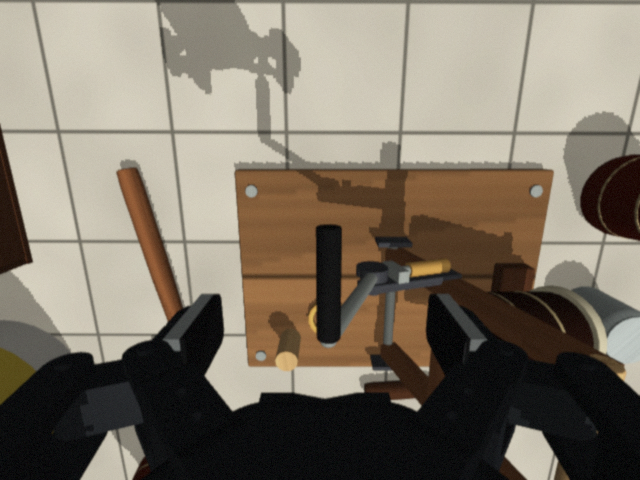

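The toe bar is centred at (329,283) with its end at (329,227), against a predicted (327,281) and (327,222). The bar lies between the open fingers, so I grip it and follow the arc, easing off any radial force.

Run:
```python
from h import *
R=tool(0)
print(move_l(tcp(toe(0,dx=-.004),0),R,feed=.1,until_force=15))
command_gripper(.055);command_gripper(.0,20);s=sense();print(s["finger_gap"],s["wrist_force"],s["time_s"])
off=0;b=s["wrist_force"]*0
for th in np.arange(.1,1.76,.1):
    move_l(tcp(toe(th,.110+off,-.004),0),R,feed=.12)
    f=sense()["wrist_force"];g=.38+th;rad=np.array([0,-np.sin(g),np.cos(g)]);tan=np.array([0,-np.cos(g),-np.sin(g)])
    print(f"{th:.1f} rad {f@rad:.1f} tan {f@tan:.1f} x {f[0]:.1f} off {off*1000:.1f}")
    off=np.clip(off+.0003*(f@rad),-.006,.006)
    if abs(f).max()>25:print("stop");break
s=sense();print(s["finger_gap"],s["time_s"])
p,d=camera("top");cv2.imwrite("pics/t2.png",cv2.resize(p[170:360,270:520,::-1],None,fx=3,fy=3))
```

```text
False
0.013265866472820749 [ 0.37173113  1.48077424 -0.87123043] 6.3833
0.1 rad 1.4 tan -2.8 x -1.1 off 0.0
0.2 rad -0.1 tan -4.6 x -0.8 off 0.4
0.3 rad -2.7 tan -4.2 x -0.4 off 0.4
0.4 rad -2.6 tan -3.4 x 0.2 off -0.4
0.5 rad -2.8 tan -3.3 x -0.4 off -1.2
0.6 rad -2.0 tan -2.0 x -0.2 off -2.0
0.7 rad -1.5 tan -1.3 x 0.5 off -2.6
0.8 rad 1.1 tan -2.7 x 0.6 off -3.1
0.9 rad -0.0 tan -0.2 x -0.4 off -2.7
1.0 rad 0.6 tan -2.1 x -0.5 off -2.8
1.1 rad 1.3 tan -0.2 x 1.0 off -2.6
1.2 rad 1.4 tan -1.2 x 0.5 off -2.2
1.3 rad 2.3 tan -0.4 x 0.0 off -1.8
1.4 rad 2.3 tan 1.3 x 0.3 off -1.1
1.5 rad 3.3 tan 0.9 x 1.2 off -0.4
1.6 rad 3.0 tan -0.5 x 1.5 off 0.6
1.7 rad 5.0 tan 0.7 x 1.6 off 1.5
0.012733029815891106 10.6333
```

Run:
```python
from h import *
R=tool(0)
for th in(1.8,1.9):move_l(tcp(toe(th,.112,-.004),0),R,feed=.12)
print(sense()["wrist_force"],sense()["finger_gap"])
command_gripper(.085);sleep(.4)
s=sense();move_l(s["position"]+[0,-.0,.0+.30],feed=.3)
s=sense();print(s["time_s"],s["wrist_force"])
out=[]
for n in("top","side"):
    p,d=camera(n);np.savez(n+"2.npz",p=p,d=d)
    if n=="side":p=p[180:340,270:490]
    else:p=p[190:350,280:500]
    out.append(cv2.resize(p[:,:,::-1],(550,400)))
cv2.imwrite("pics/a3.png",cv2.resize(np.hstack(out),(800,291)))
cv2.imwrite("pics/a3.png",cv2.resize(np.vstack(out),(412,600)))
```

```text
[ 2.51632118 -8.35912996 -5.8418924 ] 0.013162761824563319
13.425 [-0.46745104 -0.62745033 -0.22793051]
```

View pics/a3.png

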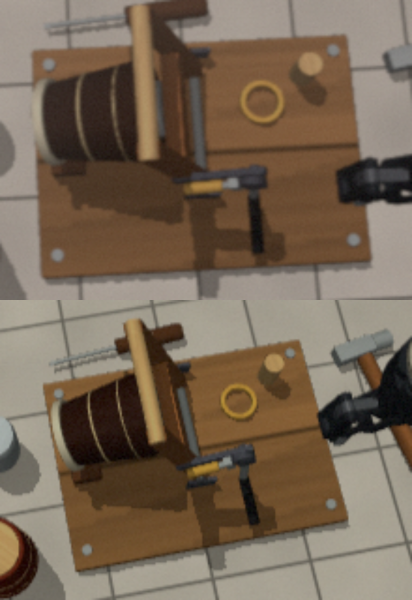

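Both views show the leg snapped down: the toe bar now hangs below the bracket (top crop (257,225)) and the frame still lies slumped. Hoop, dowel and mallet are unmoved. I check the toe height and the rail in the depth data.

Run:
```python
from h import *
print("pred toe",toe(2.62),"rail",fr([0,0,.24],-.32))
for n in("top","side"):
    f=np.load(n+"2.npz");W=cloud(n,f["d"]);q=f["p"].astype(int)
    k=(q.max(2)<50)&(abs(W[...,0]-.455)<.025)&(abs(W[...,1]+.165)<.03)&(W[...,2]<.11)&(W[...,2]>.035)
    print(n,"toe",k.sum(),np.median(W[k],0))
    k=(W[...,2]>.262)&(W[...,2]<.29)&(abs(W[...,0]-.58)<.08)&(abs(W[...,1]+.035)<.04)
    print("rail top",k.sum(),np.median(W[k],0),W[k].min(0),W[k].max(0))
a=-.32;t=tcp(fr([0,0,.24],a),a)
for aa in np.linspace(-.32,.01,4):print(inverse_kinematics(tcp(fr([0,0,.24],aa),aa),tool(aa)))
```

```text
pred toe [ 0.46066632 -0.16611895  0.04461686] rail [ 0.58027351 -0.03500437  0.2628165 ]
top toe 144 [ 0.45376311 -0.16399556  0.05220943]
rail top 962 [ 0.57757465 -0.03269354  0.27199139] [ 0.50643225 -0.04589958  0.2620516 ] [ 0.65351851 -0.02166666  0.27767597]
side toe 108 [ 0.45405037 -0.16581261  0.05175582]
rail top 654 [ 0.576713   -0.03422507  0.27164094] [ 0.50672663 -0.04743807  0.26201142] [ 0.6544119  -0.02397311  0.27750162]
[ 0.141354    0.34959236 -0.39595621  1.74472592  0.47943705  1.19450131
  1.12929117]
[ 0.21692574  0.32831396 -0.36707174  1.7333566   0.35592137  1.15322909
  1.2858141 ]
[ 0.29636073  0.32303934 -0.34302346  1.71626873  0.22885823  1.13292749
  1.44472869]
[ 0.37488498  0.33305555 -0.32102932  1.69385043  0.10311166  1.13334038
  1.60031333]
```

Toe is down and the frame is still slumped, with all depth readings within 2 mm of the model. Now grip the rail.

Run:
```python
from h import *
a=-.32;R=tool(a);t=tcp(fr([0,0,.24],a),a)
movep(t-.13*R[:,0],R);print(sense()["wrist_force"])
print(move_l(t,R,feed=.1,until_force=15))
command_gripper(.05);command_gripper(0,60)
s=sense();print(s["finger_gap"],s["wrist_force"],s["time_s"])
off=0
for a in np.r_[np.arange(-.28,-.05,.04),-.04,-.025]:
    move_l(tcp(fr([0,0,.24+off],a),a),tool(a),feed=.08)
    f=sense()["wrist_force"];u=-tool(a)[:,0];z=tool(a)[:,2]
    print(f"{a:.3f} rad {f@u:.1f} tan {f@z:.1f} x {f[0]:.1f} off {off*1000:.1f}")
    off=np.clip(off+.0002*(f@u),-.005,.005)
    if abs(f).max()>25:print("stop");break
s=sense();print(s["finger_gap"],s["time_s"],off,s["ft_torque"])
```

```text
[-0.36804372 -0.48806818  0.34876752]
False
0.01858002405253227 [-0.44795334  3.47825389 -0.28773482] 16.85
-0.280 rad 1.0 tan 3.7 x 0.3 off 0.0
-0.240 rad 0.0 tan 3.8 x -0.3 off 0.2
-0.200 rad -0.8 tan 2.6 x 0.1 off 0.2
-0.160 rad -0.3 tan 3.0 x 0.7 off 0.0
-0.120 rad -0.0 tan 3.0 x 0.6 off -0.0
-0.080 rad -1.0 tan 2.8 x 0.9 off -0.0
-0.040 rad 0.4 tan 2.2 x 0.4 off -0.2
-0.025 rad 0.0 tan 1.6 x 1.4 off -0.1
0.017920978544375035 19.025 -0.00012623351769182824 [ 0.39277084 -0.2735839   0.05549114]
```

Run:
```python
from h import *
for a in np.arange(-.02,.0251,.004):
    move_l(tcp(fr([0,0,.24],a),a),tool(a),feed=.02);sleep(.15)
    f=np.mean([(sense()["wrist_force"],sleep(.02))[0] for _ in range(4)],0);z=tool(a)[:,2]
    print(f"{a:.3f} tan {f@z:.1f} up {f[2]:.1f}")
    if f@z>7:break
s=sense();print(s["finger_gap"],s["time_s"],s["ft_torque"],s["position"])
out=[]
for n in("top","side"):
    p,d=camera(n);np.savez(n+"4.npz",p=p,d=d)
    p=p[180:340,270:490] if n=="side" else p[190:350,280:500]
    out.append(cv2.resize(p[:,:,::-1],(412,300)))
cv2.imwrite("pics/a4.png",np.vstack(out))
```

```text
-0.020 tan 2.4 up -1.7
-0.016 tan 2.3 up -3.4
-0.012 tan 2.1 up -4.5
-0.008 tan 1.8 up -5.7
-0.004 tan 2.6 up -6.4
0.000 tan 3.0 up -6.5
0.004 tan 4.2 up -6.3
0.008 tan 5.4 up -6.3
0.012 tan 6.5 up -6.3
0.016 tan 7.8 up -6.3
0.018142874514377162 23.6917 [ 1.25549422 -0.91442784 -0.10268576] [ 0.5805607  -0.11126975  0.28085954]
```

View pics/a4.png

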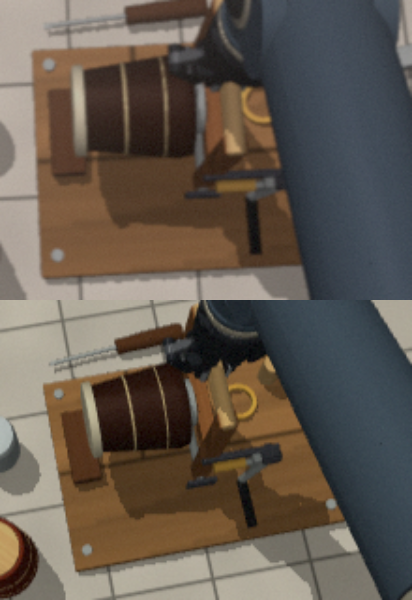

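Frame is upright in both views, with the leg down to the board at top crop (253,225). The tangential force rises about 1.2 N per commanded mm while the TCP lags 3 mm, which points to contact. I check the toe height and rail by depth.

Run:
```python
from h import *
print("rail pred a=0",fr([0,0,.24],0),"toe pred",fr([-.12,-.075-.110*np.sin(3.32),.1+.11*np.cos(3.32)],0))
for n in("top","side"):
    f=np.load(n+"4.npz");W=cloud(n,f["d"]);q=f["p"].astype(int)
    k=(q.max(2)<50)&(abs(W[...,0]-.45)<.015)&(abs(W[...,1]+.165)<.03)&(W[...,2]<.08)&(W[...,2]>.026)
    print(n,"toe",k.sum(),np.median(W[k],0))
    k=(W[...,2]>.262)&(abs(W[...,0]-.519)<.011)&(abs(W[...,1]+.11)<.035)&(W[...,2]<.3)&(q[...,0]>90)&(q[...,0]-q[...,2]>25)
    x=W[k];print("rail top",len(x),np.median(x,0),x[x[:,2]>np.percentile(x[:,2],60)].mean(0))
s=sense();print(s["wrist_force"],s["position"],s["tcp_rot"][:,0],s["time_s"])
```

```text
rail pred a=0 [ 0.5805 -0.1105  0.275 ] toe pred [ 0.46066698 -0.16633888  0.02674597]
top toe 82 [ 0.44996805 -0.16429363  0.03387627]
rail top 148 [ 0.51912503 -0.10903238  0.28445917] [ 0.51882519 -0.11009139  0.28652559]
side toe 65 [ 0.4505685  -0.16571691  0.03310057]
rail top 102 [ 0.51873683 -0.11161465  0.28397906] [ 0.52033021 -0.11220022  0.28623421]
[ 3.51646374  7.91715758 -6.78762238] [ 0.58055082 -0.11127714  0.2808467 ] [-3.56314275e-04  1.97370322e-02 -9.99805142e-01] 23.7917
```

Toe top is at z .033-.034 (.034 expected when standing on the board) and the rail is at lean ≈ 0.00, with the frame still gripped. Handing in.

Run:
```python
from rig import *
sleep(.5);s=sense();print(s["finger_gap"],s["wrist_force"],s["position"],s["time_s"])
finish_job()
```

```text
0.018179241376719887 [ 4.16659297  7.31036765 -6.85487901] [ 0.58056076 -0.11123982  0.28084005] 24.2917
the job is handed in; nothing more can be done
```

The kickstand is fully down, the frame is upright on it, and the gripper still holds the top rail. I handed the job in at 24.3 s.

**Kickstand:** I gripped the toe bar with the frame still slumped, carried it over centre, and let the spring snap it down. Depth then put the toe within 2 mm of its fully-down position, with the rail still at the slumped position.

**Raising:** I gripped the rail at 60 N and turned the frame up about its hinge until the kickstand met the board.

**Last checks:**
- **Toe:** its top reads 33–34 mm high, against 34 mm expected when standing on the board.
- **Lean:** the rail is within 2 mm of its upright position, so the lean is about 0.00.
- **Hold:** the gripper presses the stand against its stop with about 7 N sideways. The fingers hold at 18 mm, a little under the rail's nominal 20 mm.
- **Forces:** wrist forces stayed under about 11 N in every reading I took.
- **Bystanders:** hoop, dowel and mallet looked unmoved after the flip. In the last pictures the arm hides the mallet and partly hides the dowel, and I did not measure any of the loose things.

No check failed.

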